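# Shut the tool chest and unhitch its dolly

### The arm

A 7-joint arm with a two-finger parallel gripper is mounted at the origin on the work surface. World frame = base frame: x ahead of the robot, y to its left, z up, the work surface at z = 0. Lengths are in m, angles in degrees, forces in N, time in s.
With the tool pointing down it reaches from about 0.425 to 0.875 m from the base axis. Payload 9.9 kg.
Tool frame: the origin (TCP) lies at the very end of the fingers, on their centre line; the grasp point (between the pads) lies 19 mm behind it; z points along the fingers, x is the direction in which the jaws open and shut, and the axes are right-handed (so a half turn about z gives the same grasp; the last joint's range is limited). The gripper opens to 85 mm and grips with 20 to 120 N. Pads are 22 mm wide; open, the fingers measure 114 mm over their backs; the gripper's body (76 mm by 85 mm) begins 54 mm behind the grasp point. The pads swing forward as they close: fully open they stand 13 mm farther back than shut.
Start: joints at [-77.395, 32.985, 1.427, 82.34, -0.859, 64.687, -3.237], TCP at [0.202, 0.644, 0.231] pointing down, gripper open.
Joint ranges: [-157.87, 157.87], [-19.46, 123.44], [-87.15, 90], [11.01, 140.99], [-62.26, 242.26], [9.8, 113.94], [-161.44, 161.44]. Speed limits (degrees/s): [127.2, 127.2, 172.46, 172.46, 180, 180, 180].

### API

Orientations are given as a 3x3 rotation matrix whose columns are the frame's x, y, z axes.
In Python, from plant import * gives the robot as it stands.
- The arm moves only by the shell command python3 -m crank 'ROWS' [FORCE]. ROWS is JSON, a list that holds one entry, the list of rows, each a list of 5 numbers: the shift along the world's x, y, z in units of 30 mm (1.0 is 30 mm), then the turn about the world's z in units of 8 degrees (1.0 is 8 degrees), then the gripper's target within -1 to 1 (fully open at 1, half-way at 0, shut at -1). A call has exactly 10 rows; each row shifts and turns the commanded pose from where the row before left it; what a row does not reach is not made up. A row lasts 1/10 s, in which the tool goes at most 50 mm and 8.59 degrees, less where a joint would pass 70% of its speed; a pose out of reach is approached as far as the arm can. A call is refused whole if a number of a shift passes 1 or a number of a turn 1, either way. A call with a gripper value outside its range is refused whole. The fingers move at their own pace and stop on an object; FORCE is the grip in N (left out, the last holds). Time passes only in rows, so rows that do not move let the fingers close, or fill a call up. It gives the time, the measured TCP pose, the force and the opening at its end, in the units of the state.
- state(): the state, without advancing time (a new reading comes with each control period).
- capture(name): name is "side" or "top"; returns a dict with "pixels" (420x560x3 uint8, red, green, blue), "fx", "fy", "cx", "cy" (pixels), "k1" (the pictures are not rectified: a ray, as slopes to the right and down, at radius r is drawn at 1 + k1 r^2 times it, then the intrinsics apply), "origin" and "orientation" of the camera in the world. Camera axes: x right, y down, z forward; pixel columns grow to the right and rows downward; lengths in m; the calibration is good to about 2 mm. A picture is of the moment at which its call begins. There is no depth.
- sign_off(): hands the job in, once; it reports no verdict.
The state is a dict: "clock": time; "joint_pos": joint angles; "joint_velocities": joint speeds; "joint_torque": joint torques, N m; "ee_pos": TCP position; "tcp_rot": TCP orientation; "ft_force": force on the tool from outside, world axes, zero at the start; "torque": the same for the moment, N m; "opening": finger opening in m.
Only numpy, scipy, OpenCV 4.12 (cv2) and the standard library are available. Lean on these libraries where they do the work, as an engineer would, in place of code of your own. Each camera call takes 0.05 s, during which the arm holds its last target. There are 200 camera calls.

### The job

The tool-chest dolly is to be uncoupled from the crate dolly: first push the chest's open top drawer fully shut, then pull the hitch latch sideways by its upright grip, all the way out against its spring, and lift the drawbar off the ball. Finish while still holding the drawbar up and still in the gripper, its coupler a good three centimetres clear above the top of the ball, so that the crate dolly can be rolled away; do not put it down or let go. Leave everything else on the platform and on the chest where it is.

Things in the scene. Friction and masses are not known exactly. Their poses are not given: they have to be found in the camera images.
- dolly: the chest dolly, a low steel frame on castors, 300 (its x) by 400 (its y), deck 115 above the platform, chocked: it does not move. Origin: on the platform (z = 0) under its middle; z up. Its -x side is the robot's side; the drawbar leaves its -y end
- chest (a point): red tool chest fixed on the middle of the dolly, axes as the dolly's: 240 along x, 360 along y, 180 tall, its top 295 above the platform. This point: centre of its underside. Drawer fronts on its -x face (at x = -120)
- drawer (a joint): opening of the chest's top drawer in m: 0 = fully shut; it slides out along the dolly's -x. About 2 N of friction, nothing holds it shut or open. The two lower drawers are shut and stay so
- drawer_pull (a point): middle of the outer edge of the aluminium pull lip that runs along the top of the top drawer's front (342 long, 12 tall, standing 15 out from the front); this point is 273 above the platform and moves with the drawer; with the drawer shut it lies at dolly x = -135, y = 0. The front itself is 52 tall, from 229 to 281 above the platform
- drawbar_pivot (a point): middle of the drawbar's hinge pin at the -y end of the chest dolly, 115 above the platform; its axes are those of the dolly; the drawbar swings up about the dolly's x axis through this point
- drawbar (a joint): angle of the drawbar in rad: 0 = level, coupler seated on the ball; grows as the coupler rises (to at most 0.8); it falls back by its weight when let go. Lifting it by the grip takes about 4 to 8 N
- towbar: drawbar: 25 square dark steel tube, 250 from pivot to ball, with a round steel coupler cup (68 across, 74 tall) over the ball; carries the latch. Origin: centre of the cup's open lower rim, 80 above the platform when seated; axes as the dolly's when level. Beside the latch grip: 61 free to the cup; the rod and its boss (top 103 above the platform) lie below
- latch (a joint): travel of the hitch latch in m: 0 = sprung home, its pin under the ball so that the drawbar cannot be lifted (2.5 mm of play); pulled out along the dolly's -x it frees the ball at about 0.013 and reaches its stop at 0.022. The spring draws it back with 6 N at 0, 15 N at the stop
- latch_grip (a point): point to grip on the latch: an upright flat black grip at the outer end of the latch rod, on the -x side of the coupler; 14 thick (along dolly x), 30 wide (along y), top 154 above the platform. This point is its middle, 130 above the platform when level, at 102 to -x from the ball's axis with the latch home. It moves with latch and drawbar
- front_dolly: the crate dolly, 300 by 400, carrying an open grey crate whose rim is 235 above the platform, chocked. It carries the ball mount at its rear end. Origin: on the platform (z = 0) under the ball; the dolly lies along its -y, from 95 to 495
- ball_top (a point): top of the hitch ball (50 across), 143 above the platform
- nut_jar: small clear screw-top jar, 64 across, 75 tall, standing on the chest's top; not part of the job
- screwdriver: screwdriver lying on the chest's top; not part of the job
- tape_roll: roll of grey tape lying flat, 110 across, 48 tall, on the platform on the robot's side of the drawbar; not part of the job
- wrench: open-ended wrench, 200 long, lying on the platform on the robot's side of the chest dolly; not part of the job
- cleaner_can: upright can, 60 across, 130 tall, on the far side of the drawbar; not part of the job
- mug: white mug, 76 across, 85 tall, on the far side of the drawbar; not part of the job
- mallet: mallet lying on the cartons in the crate of the crate dolly; not part of the job
Not all that is in view belongs to the job. Leave any green or turquoise look-alike of the cleaner_can alone.

How it is judged:
By the outcome, as a careful person would: the job done as asked, in the order asked, and still so for the second after the job is handed in, while the arm keeps its last pose, push and grip.
It also fails if it takes over 58 s, if anything falls off the work surface, if the arm or the gripper's body presses on something with over 40 N, if the wrist force passes 120 N, or if a joint passes its speed limit or range.

## Working session

There is one attempt and no reset: what is moved stays moved. The work goes in short steps, Python scripts to look and compute and a shell command to move; the robot and the scene stay as the last step left them, time stands still between calls to the robot, and variables do not carry over. Pictures are saved under pics/ and viewed, about 8 in all and at most 12, crops included, and the job is handed in when it is done.

```bash
mkdir -p pics; cat > h.py <<'E'
import numpy as np, cv2
from plant import *
def snap(n,f):
    c=capture(n); cv2.imwrite('pics/'+f+'.png',cv2.cvtColor(c['pixels'],cv2.COLOR_RGB2BGR)); np.save('pics/'+f+'.npy',c,allow_pickle=True); return c
def load(f): return np.load('pics/'+f+'.npy',allow_pickle=True).item()
def ray(c,u,v):
    K=np.array([[c['fx'],0,c['cx']],[0,c['fy'],c['cy']],[0,0,1.]])
    p=cv2.undistortPoints(np.array([[[u,v]]],float),K,np.array([c['k1'],0,0,0.]))[0,0]
    return np.array(c['origin']),np.array(c['orientation'])@np.array([p[0],p[1],1])
def onz(c,u,v,z):
    o,d=ray(c,u,v); return o+d*(z-o[2])/d[2]
def tri(c1,a,c2,b):
    o1,d1=ray(c1,*a);o2,d2=ray(c2,*b)
    s=np.linalg.lstsq(np.stack([d1,-d2],1),o2-o1,rcond=None)[0]
    p,q=o1+d1*s[0],o2+d2*s[1]; return (p+q)/2,np.linalg.norm(p-q)
def proj(c,P):
    q=np.array(c['orientation']).T@(np.array(P)-c['origin']); a,b=q[0]/q[2],q[1]/q[2]; k=1+c['k1']*(a*a+b*b)
    return c['fx']*a*k+c['cx'],c['fy']*b*k+c['cy']
E
python3 - <<'E'
from h import *
for n in('side','top'):
    c=snap(n,n+'0'); print(n,c['origin'],np.round(c['orientation'],2).tolist(),c['fx'],c['k1'])
a=cv2.imread('pics/side0.png')
s=state(); print({k:np.round(v,3).tolist() for k,v in s.items()})
E
```

```text
side [ 0.03748183 -0.43190111  1.50947008] [[0.61, -0.7, 0.38], [-0.79, -0.54, 0.28], [0.01, -0.47, -0.88]] 523.5438228004691 -0.05201512781224456
top [ 0.51029056 -0.04303569  1.47248684] [[0.01, -1.0, 0.08], [-1.0, -0.01, 0.01], [-0.01, -0.08, -1.0]] 447.69026674556443 0.02960554472348519
{'clock': 0.1, 'joint_pos': [-77.396, 33.028, 1.425, 82.382, -0.859, 64.686, -3.237], 'joint_velocities': [0.059, -0.061, -0.0, -0.101, -0.06, -0.015, 0.07], 'joint_torque': [0.006, -76.731, 2.258, -28.661, 0.016, 0.008, 0.0], 'ee_pos': [0.202, 0.644, 0.231], 'tcp_rot': [[0.299, 0.954, -0.0], [0.954, -0.299, -0.001], [-0.002, 0.0, -1.0]], 'ft_force': [-0.023, 0.011, -0.762], 'torque': [-0.001, -0.041, -0.026], 'opening': 0.085}
```

View pics/top0.png

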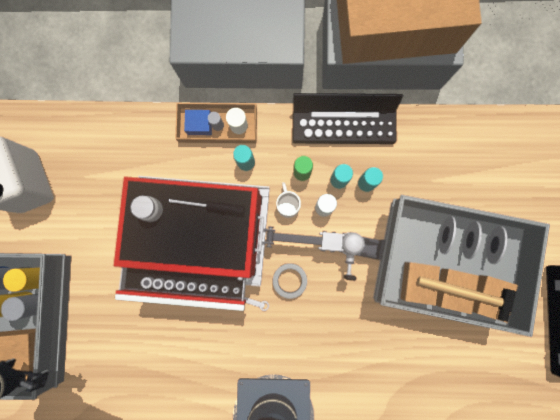

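View pics/side0.png

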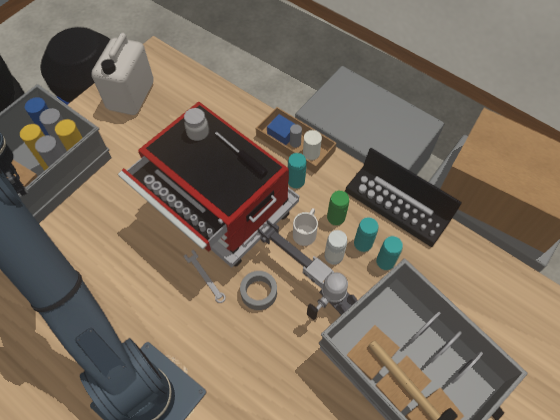

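The top view shows the chest at about (188,227) and its open drawer, with the lip running (117,297)-(243,305). It also shows the coupler at (353,243) and the latch's black grip at (350,277). In the side view the grip is at (312,311). Next I'll crop both views around the latch and measure.

```bash
python3 - <<'E'
from h import *
t,s=load('top0'),load('side0')
a=cv2.imread('pics/top0.png');b=cv2.imread('pics/side0.png')
A=cv2.resize(a[225:295,300:400],None,fx=4,fy=4,interpolation=2) # 400x280
B=cv2.resize(b[250:330,280:380],None,fx=4,fy=4,interpolation=2)
C=cv2.resize(a[250:320,105:285],None,fx=4,fy=4,interpolation=2)
M=np.zeros((600,800,3),np.uint8);M[:280,:400]=A;M[:320,400:]=B;M[320:600,:720]=C
cv2.imwrite('pics/crop1.png',M)
hsv=cv2.cvtColor(a,cv2.COLOR_BGR2HSV)
m=((hsv[...,0]<8)|(hsv[...,0]>172))&(hsv[...,1]>170)&(hsv[...,2]>90);m[:,300:]=0;m[282:]=0
pts=np.argwhere(m)[:,::-1].astype(np.float32);r=cv2.minAreaRect(pts);bx=cv2.boxPoints(r);print(bx)
P=np.array([onz(t,*q,.295) for q in bx]);print(P.round(3).tolist(),P.mean(0).round(3))
for i in range(4):
    e=P[(i+1)%4]-P[i];print(np.linalg.norm(e[:2]).round(3),np.degrees(np.arctan2(e[1],e[0])).round(1))
print('lip',onz(t,117,299,.273),onz(t,243,307,.273))
print('grip',onz(t,350,277,.154),tri(t,(350,277),s,(312,307)))
print('cup',onz(t,353,243,.154))
E
```

```text
[[113.796844 266.38693 ]
 [121.42111  176.80177 ]
 [257.6683   188.39731 ]
 [250.04404  277.98248 ]]
[[0.475, 0.413, 0.295], [0.712, 0.403, 0.295], [0.685, 0.04, 0.295], [0.449, 0.056, 0.295]] [0.58  0.228 0.295]
0.237 -2.3
0.364 -94.2
0.237 176.2
0.358 85.9
lip [0.38828644 0.40844147 0.273     ] [0.37163467 0.07446051 0.273     ]
grip [ 0.4488871  -0.22422744  0.154     ] (array([ 0.44828588, -0.22555345,  0.14339373]), np.float64(0.0003384901625032099))
cup [ 0.54797397 -0.23293127  0.154     ]
```

View pics/crop1.png

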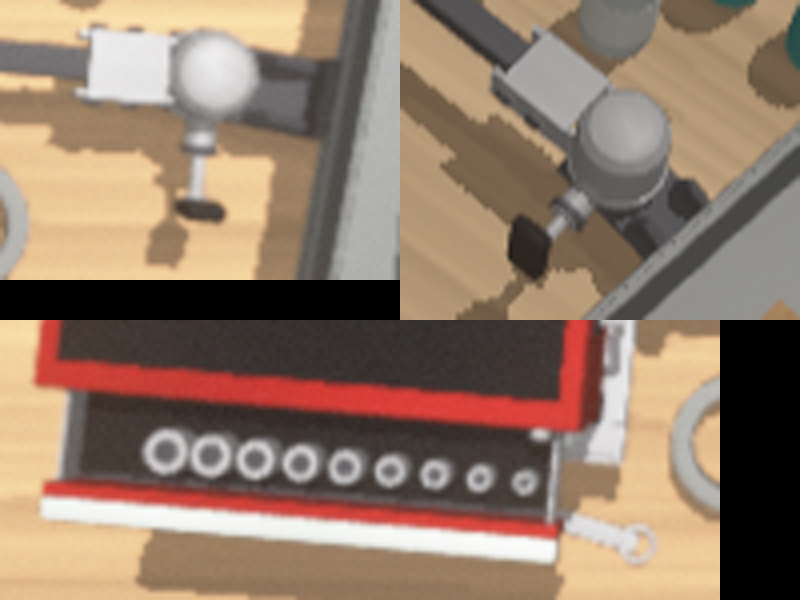

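The candidates are clear:
- **Latch grip:** the only black upright at the end of the rod beside the cup, at top (350,277) and side (312,311). It triangulates to about (0.448,-0.225), which matches 102 mm to -x of the ball at (0.548,-0.232). Yaw is about -3.5°.
- **Drawer:** the only open one. Its lip is at x≈0.38, so it is about 65 mm open.

I'll approach the drawer with the fingers shut.

```bash
python3 -m crank '[[[0,0,1,-0.95,-1],[0,0,1,-0.95,-1],[0,0,1,-0.95,-1],[0.5,-1,0,-0.95,-1],[0.5,-1,0,-0.95,-1],[0.5,-1,0,-0.95,-1],[0.5,-1,0,-0.95,-1],[0.5,-1,0,-0.95,-1],[0.5,-1,0,-0.95,-1],[0.5,-1,0,-0.95,-1]]]' 60 && python3 -m crank '[[[0.25,-0.9,0,0,-1],[0.25,-0.9,0,0,-1],[0.25,-0.9,0,0,-1],[0.25,-0.9,0,0,-1],[0.25,-0.9,0,0,-1],[0,0,0,0,-1],[0,0,-0.5,0,-1],[0,0,-0.5,0,-1],[0,0,-0.5,0,-1],[0,0,-0.5,0,-1]]]'
```

```text
clock: 1.1
ee_pos: [0.3072, 0.4326, 0.321]
tcp_rot: [[0.998, -0.065, -0.0], [-0.065, -0.998, -0.0], [-0.0, 0.0, -1.0]]
ft_force: [0.8, 0.5, -0.8]
opening: 0.0002
clock: 2.1
ee_pos: [0.3441, 0.2995, 0.2605]
tcp_rot: [[0.998, -0.059, -0.0], [-0.059, -0.998, -0.0], [-0.0, 0.0, -1.0]]
ft_force: [-0.1, -0.3, 0.2]
opening: 0.0001
```

```bash
python3 -m crank '[[[0.3,-0.02,0,0,-1],[0.3,-0.02,0,0,-1],[0.3,-0.02,0,0,-1],[0.3,-0.02,0,0,-1],[0.3,-0.02,0,0,-1],[0.3,-0.02,0,0,-1],[0.3,-0.02,0,0,-1],[0.2,-0.01,0,0,-1],[0.2,-0.01,0,0,-1],[0,0,0,0,-1]]]'; python3 - <<'E'
from h import *
snap('top','top1')
a=cv2.imread('pics/top1.png');cv2.imwrite('pics/crop2.png',cv2.resize(a[160:330,90:290],None,fx=3,fy=3,interpolation=2))
E
```

```text
clock: 3.1
ee_pos: [0.4206, 0.294, 0.2613]
tcp_rot: [[0.998, -0.06, 0.001], [-0.06, -0.998, -0.0], [0.001, 0.0, -1.0]]
ft_force: [0.3, 0.7, -0.5]
opening: -0.0002
```

View pics/crop2.png

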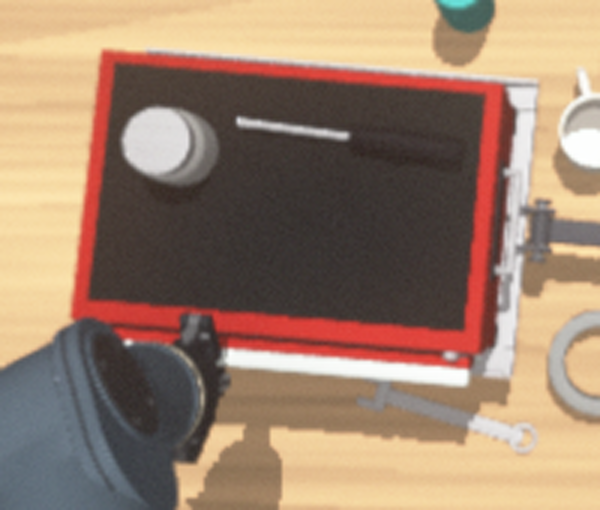

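The crop shows the drawer nearly shut: its red front and lip are just outside the chest edge at about (350,365). I'll push on in small steps until the force rises.

```bash
python3 -m crank '[[[0.1,0,0,0,-1],[0.1,0,0,0,-1],[0.1,0,0,0,-1],[0.05,0,0,0,-1],[0.05,0,0,0,-1],[0,0,0,0,-1],[0,0,0,0,-1],[0,0,0,0,-1],[0,0,0,0,-1],[0,0,0,0,-1]]]'
```

```text
clock: 4.15
ee_pos: [0.4316, 0.2945, 0.2614]
tcp_rot: [[0.998, -0.059, 0.0], [-0.059, -0.998, 0.0], [0.0, -0.0, -1.0]]
ft_force: [-0.3, -0.1, -0.1]
opening: 0.0002
```

```bash
python3 -m crank '[[[0.05,0,0,0,-1],[0.05,0,0,0,-1],[0.05,0,0,0,-1],[0.05,0,0,0,-1],[0.05,0,0,0,-1],[0,0,0,0,-1],[0,0,0,0,-1],[0,0,0,0,-1],[0,0,0,0,-1],[0,0,0,0,-1]]]'
```

```text
clock: 5.15
ee_pos: [0.4363, 0.2943, 0.261]
tcp_rot: [[0.998, -0.058, -0.005], [-0.058, -0.998, -0.001], [-0.005, 0.001, -1.0]]
ft_force: [-12.8, -1.2, 7.1]
opening: -0.0003
```

The force stopped the push at 12.8 N, so the drawer is shut. I'll retreat and go over to the latch.

```bash
python3 -m crank '[[[-0.9,0,0,0,-1],[0,0,0.9,0,-1],[0,0,0.9,0,-1],[0,0,0.9,0,-1],[0.2,-1,0,-0.02,0.3],[0.2,-1,0,-0.02,0.3],[0.2,-1,0,-0.02,0.3],[0.2,-1,0,-0.02,0.3],[0.2,-1,0,-0.02,0.3],[0.2,-1,0,-0.02,0.3]]]' && python3 -m crank '[[[0,-1,0,0,0.3],[0,-1,0,0,0.3],[0,-1,0,0,0.3],[0,-1,0,0,0.3],[0,-1,0,0,0.3],[0,-1,0,0,0.3],[0,-1,0,0,0.3],[0,-1,0,0,0.3],[0,-1,0,0,0.3],[0,-0.5,0,0,0.3]]]'
python3 - <<'E'
from h import *
t=snap('top','top2');s=snap('side','side2')
a=cv2.imread('pics/top2.png');b=cv2.imread('pics/side2.png')
M=np.zeros((600,800,3),np.uint8)
M[:270,:495]=cv2.resize(a[230:320,110:275],None,fx=3,fy=3);M[280:600,:480]=cv2.resize(b[240:320,270:390],None,fx=4,fy=4)
cv2.imwrite('pics/crop3.png',M)
print(state()['ee_pos'],[proj(s,p) for p in([.448,-.225,.154],[.448,-.225,.13])])
for q in((117,284),(243,292)):print(onz(t,*q,.273))
E
```

```text
clock: 6.15
ee_pos: [0.4485, 0.1129, 0.3425]
tcp_rot: [[0.997, -0.076, 0.001], [-0.076, -0.997, 0.0], [0.001, -0.0, -1.0]]
ft_force: [0.0, -0.3, -1.1]
opening: 0.0558
clock: 7.15
ee_pos: [0.4477, -0.1738, 0.3426]
tcp_rot: [[0.997, -0.079, 0.001], [-0.079, -0.997, -0.002], [0.001, 0.002, -1.0]]
ft_force: [0.1, 0.1, -0.1]
opening: 0.0555
[ 0.44766372 -0.17345765  0.34249247] [(np.float64(312.0520517371266), np.float64(305.70710879558965)), (np.float64(311.56628622093854), np.float64(308.5116709260931))]
[0.42757485 0.41032876 0.273     ]
[0.41081663 0.0753303  0.273     ]
```

View pics/crop3.png

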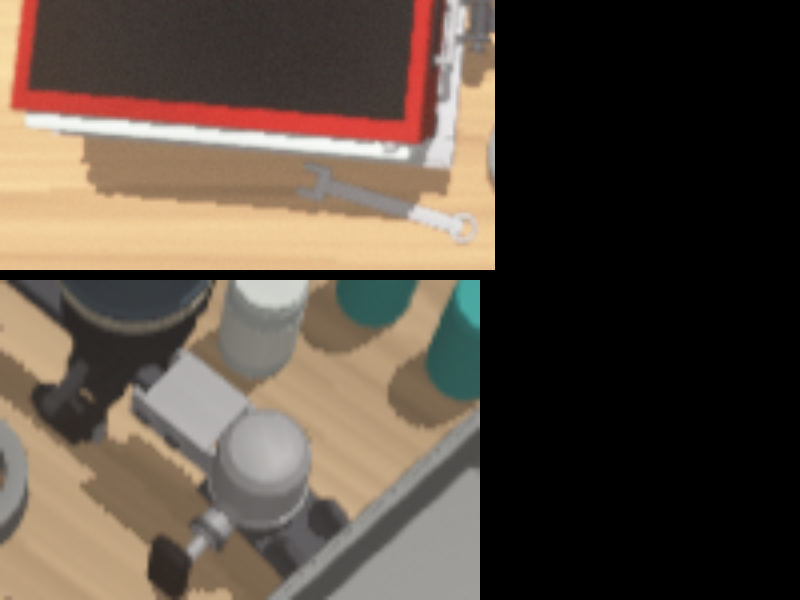

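The drawer is shut: only the lip shows outside the chest edge. In the side view the grip blob's centre is at about (312.5,311.7), so I'll refine the position with masks.

```bash
python3 - <<'E'
from h import *
t,s=load('top2'),load('side2')
R={}
for n,c,(x0,x1,y0,y1) in(('t',load('top0'),(338,362,266,288)),('s',s,(302,322,300,325))):
    g=c['pixels'][y0:y1,x0:x1].max(2); k,l,st,ce=cv2.connectedComponentsWithStats((g<75).astype(np.uint8))
    i=1+st[1:,4].argmax(); R[n]=ce[i]+[x0,y0]; print(n,R[n],st[i])
p=tri(load('top0'),R['t'],s,R['s']);print(p)
for z in(.125,.154):print(z,onz(load('top0'),*R['t'],z),onz(s,*R['s'],z))
E
```

```text
t [346.16666667 277.        ] [ 7 10  4  3  6]
s [311.68644068 311.50847458] [  5   4  11  16 118]
(array([ 0.44830458, -0.22299274,  0.09845344]), np.float64(0.006995809421212246))
0.125 [ 0.44735895 -0.21682641  0.125     ] [ 0.44280203 -0.22954734  0.125     ]
0.154 [ 0.44871334 -0.21308617  0.154     ] [ 0.43431194 -0.23378597  0.154     ]
```

```bash
python3 -m crank '[[[-0.05,-0.9,0,0.05,0.3],[-0.05,-0.9,0,0,0.3],[0,0,-1,0,0.3],[0,0,-1,0,0.3],[0,0,-1,0,0.3],[0,0,-1,0,0.3],[0,0,-1,0,0.3],[0,0,-1,0,0.3],[0,0,-1,0,0.3],[0,0,-0.6,0,0.3]]]' && python3 -m crank '[[[0,0,0,0,0.3],[0,0,0,0,-1],[0,0,0,0,-1],[0,0,0,0,-1],[0,0,0,0,-1],[0,0,0,0,-1],[0,0,0,0,-1],[0,0,0,0,-1],[0,0,0,0,-1],[0,0,0,0,-1]]]' 70
python3 - <<'E'
from h import *
s=snap('side','side3')
b=cv2.imread('pics/side3.png')
cv2.imwrite('pics/crop4.png',cv2.resize(b[220:340,240:390],None,fx=4,fy=4))
E
```

```text
clock: 8.25
ee_pos: [0.4448, -0.2234, 0.1123]
tcp_rot: [[0.998, -0.068, -0.002], [-0.068, -0.998, 0.001], [-0.002, -0.001, -1.0]]
ft_force: [0.6, -0.4, 0.6]
opening: 0.0553
clock: 9.25
ee_pos: [0.4453, -0.2249, 0.1154]
tcp_rot: [[0.998, -0.069, 0.002], [-0.069, -0.998, -0.0], [0.002, 0.0, -1.0]]
ft_force: [-2.8, 1.5, 6.9]
opening: 0.0134
```

View pics/crop4.png

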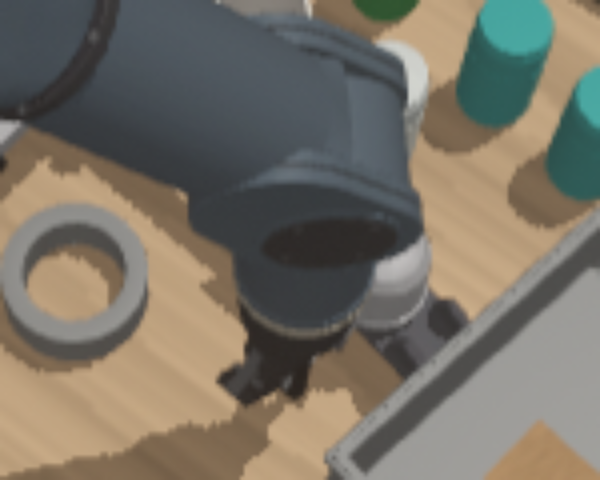

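The opening of 13.4 mm matches the 14 mm grip, so it is held. The crop shows the fingers at the latch at about (270,375), beside the cup. Pulling along -x of the dolly now.

```bash
python3 -m crank '[[[-0.1,0.007,0,0,-1],[-0.1,0.007,0,0,-1],[-0.1,0.007,0,0,-1],[-0.1,0.007,0,0,-1],[-0.1,0.007,0,0,-1],[-0.1,0.007,0,0,-1],[-0.1,0.007,0,0,-1],[0,0,0,0,-1],[0,0,0,0,-1],[0,0,0,0,-1]]]'
```

```text
clock: 10.3
ee_pos: [0.4279, -0.2236, 0.1155]
tcp_rot: [[0.998, -0.068, 0.007], [-0.068, -0.998, -0.002], [0.007, 0.002, -1.0]]
ft_force: [13.5, 0.5, -3.9]
opening: 0.0132
```

```bash
python3 -m crank '[[[-0.06,0.004,0,0,-1],[-0.06,0.004,0,0,-1],[-0.06,0.004,0,0,-1],[-0.06,0.004,0,0,-1],[0,0,0,0,-1],[0,0,0,0,-1],[0,0,0,0,-1],[0,0,0,0,-1],[0,0,0,0,-1],[0,0,0,0,-1]]]'
```

```text
clock: 11.3
ee_pos: [0.4233, -0.2233, 0.1159]
tcp_rot: [[0.998, -0.066, 0.01], [-0.066, -0.998, -0.003], [0.011, 0.003, -1.0]]
ft_force: [20.8, 0.7, -5.7]
opening: 0.013
```

It's at the stop: 22 mm of travel, and the force has passed the 15 N spring. Lifting along the arc, first half.

```bash
python3 -m crank '[[[0,0.015,0.2,0,-1],[0,0.015,0.21,0,-1],[0.002,0.025,0.21,0,-1],[0.002,0.03,0.2,0,-1],[0.003,0.04,0.2,0,-1],[0.003,0.045,0.2,0,-1],[0.004,0.05,0.2,0,-1],[0.004,0.055,0.2,0,-1],[0.004,0.06,0.2,0,-1],[0,0,0,0,-1]]]'
```

```text
clock: 12.3
ee_pos: [0.424, -0.2133, 0.1711]
tcp_rot: [[0.998, -0.066, 0.012], [-0.066, -0.998, -0.004], [0.012, 0.003, -1.0]]
ft_force: [21.8, 0.1, -9.1]
opening: 0.0131
```

```bash
python3 -m crank '[[[0.006,0.08,0.27,0,-1],[0.006,0.09,0.27,0,-1],[0.007,0.1,0.27,0,-1],[0.008,0.11,0.27,0,-1],[0.008,0.12,0.26,0,-1],[0.009,0.13,0.26,0,-1],[0.01,0.14,0.26,0,-1],[0.01,0.15,0.26,0,-1],[0.01,0.16,0.25,0,-1],[0,0,0,0,-1]]]'
python3 - <<'E'
from h import *
s=snap('side','side4');t=snap('top','top4');print(state()['ft_force'],state()['ee_pos'],state()['opening'])
b=cv2.imread('pics/side4.png');a=cv2.imread('pics/top4.png')
M=np.zeros((600,800,3),np.uint8);M[:480,:440]=cv2.resize(b[200:360,250:397],(440,480));M[:420,440:]=cv2.resize(a[200:340,280:400],(360,420))
cv2.imwrite('pics/crop5.png',M)
E
```

```text
clock: 13.3
ee_pos: [0.4264, -0.1796, 0.2423]
tcp_rot: [[0.998, -0.065, 0.013], [-0.065, -0.998, -0.003], [0.013, 0.002, -1.0]]
ft_force: [25.2, 0.6, -11.4]
opening: 0.0133
[26.77905956  2.14074647 -9.07149091] [ 0.42642451 -0.17985397  0.24190545] 0.013069337385108631
```

View pics/crop5.png

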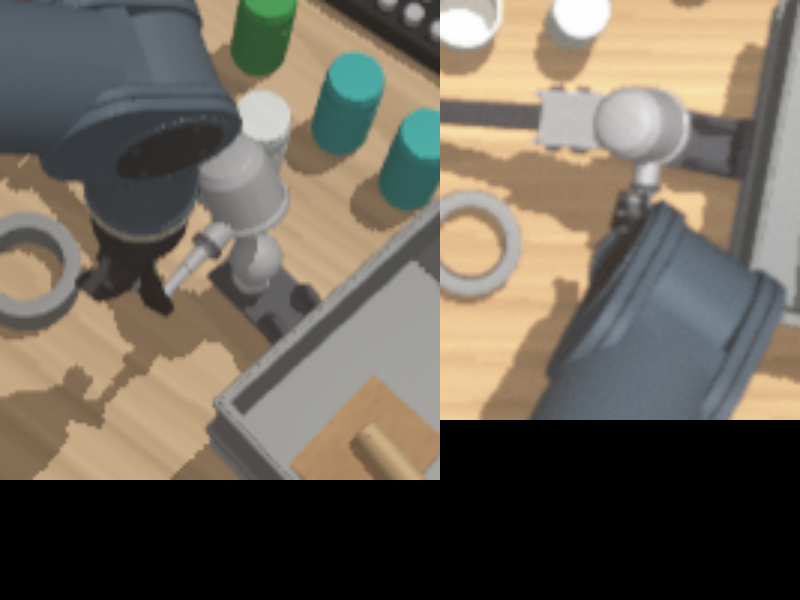

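The crop shows the ball exposed at (258,260) with the cup raised above it, still held by the latch grip. I'll hold for a second and check that the pose is steady and nothing else moved.

```bash
python3 -m crank '[[[0,0,0,0,-1],[0,0,0,0,-1],[0,0,0,0,-1],[0,0,0,0,-1],[0,0,0,0,-1],[0,0,0,0,-1],[0,0,0,0,-1],[0,0,0,0,-1],[0,0,0,0,-1],[0,0,0,0,-1]]]'
python3 - <<'E'
from h import *
snap('top','top5')
a=cv2.imread('pics/top0.png').astype(int);b=cv2.imread('pics/top5.png');c=cv2.imread('pics/top2.png').astype(int)
for n,(x0,x1,y0,y1) in dict(jar=(130,160,190,225),driver=(165,245,195,215),mug=(272,302,180,217),can=(315,338,193,217),mallet=(400,520,260,320),tape=(272,308,262,300),wrench=(235,270,295,312)).items():
    print(n,abs(a-b)[y0:y1,x0:x1].mean().round(1))
print('drawer vs after-push',abs(c-b)[262:300,115:250].mean().round(1))
E
```

```text
clock: 14.4
ee_pos: [0.4264, -0.1799, 0.2418]
tcp_rot: [[0.998, -0.066, 0.012], [-0.066, -0.998, -0.003], [0.012, 0.002, -1.0]]
ft_force: [25.6, 3.0, -10.3]
opening: 0.0132
jar 2.1
driver 2.3
mug 1.4
can 1.0
mallet 1.9
tape 3.7
wrench 14.3
drawer vs after-push 1.5
```

```bash
python3 -c "
from plant import *
print(sign_off())"
```

```text
the job is handed in; nothing more can be done
None
```

The drawer is shut, the latch was pulled out to its stop, and the drawbar is off the ball. I handed the job in at about 14 s with the arm still holding the drawbar up.

- **Drawer:** I pushed until it stopped firmly at about 13 N. Afterwards the picture showed only the pull lip outside the chest edge, and it had not changed by the final check.
- **Latch:** I gripped it with the opening at about 13 mm and pulled 22 mm. The force rose to about 21 N, above the 15 N spring, so it was at its stop.
- **Drawbar:** The grip rose 126 mm, which puts the drawbar at about 0.54 rad. By my calculation the lowest edge of the cup is about 5 cm above the top of the ball. The picture shows the ball uncovered, and the pose held steady for the extra second I waited. The side force at the end was 26 N.
- **Everything else:** The jar, screwdriver, mug, can, mallet and tape roll look the same as at the start. The wrench area differed between the first and last pictures. I put this down to the open drawer covering and shading it at first, since the tool stayed well above it. I did not measure the wrench separately.

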